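# Close up the crucible furnace and start it

### The arm

A 7-joint arm with a two-finger parallel gripper is mounted at the origin on the work surface. World frame = base frame: x ahead of the robot, y to its left, z up, the work surface at z = 0. Lengths are in m, angles in rad, forces in N, time in s.
With the tool pointing down it reaches from about 0.4 to 0.875 m from the base axis. Payload 6.5 kg.
Tool frame: the origin (TCP) lies midway between the tips of the shut fingers; the grasp point (between the pads) lies 19 mm behind it (ctrl.grip_point_offset is the distance from the TCP to the grasp point, in m); z points along the fingers, x is the direction in which the jaws open and shut, and the axes are right-handed (so a half turn about z gives the same grasp; the last joint's range is limited). The gripper opens to 85 mm and grips with 20 to 120 N. Pads are 22 mm wide; open, the fingers measure 114 mm over their backs; the gripper's body (76 mm by 85 mm) begins 54 mm behind the grasp point. The pads swing forward as they close: fully open they stand 13 mm farther back than shut.
Start: joints at [-1.263, 0.536, -0.004, 1.538, 0.003, 1.067, -0.071], TCP at [0.237, 0.605, 0.231] pointing down, gripper open.
Joint ranges: [-2.7, 2.7], [-0.37, 2.16], [-1.27, 1.26], [0.24, 2.4], [-1.31, 4.45], [0.19, 1.91], [-2.76, 2.76]. Speed limits (rad/s): [2.39, 2.39, 3.14, 3.14, 3.14, 3.14, 3.14].

### API

Orientations are given as a unit quaternion [w, x, y, z].
In Python, from workcell import ctrl, vision gives the robot as it stands. The module is installed in compiled form; this text tells all that it offers.
- The arm moves only by the shell command python3 -m inch 'ROWS' [OPENING] [FORCE]. ROWS is JSON, a list of rows, each a list of 6 numbers: the shift along the tool's x, y, z in mm, then the turn, a rotation vector about the tool's x, y, z in rad. A call has 1 to 10 rows; each row is the pose to reach, as a shift and turn from the pose measured when the call began, along the tool's axes at that moment; what a row does not reach only later rows make up. A row lasts 1/12 s, in which the tool goes at most 41.7 mm and 7.16 degrees, less where a joint would pass 70% of its speed; a pose out of reach is approached as far as the arm can. A call with a gripper value outside its range is refused whole. OPENING is the opening, from 0 (shut) to 1 (fully open), set as the call begins (- or left out, the last holds). The fingers move at their own pace and stop on an object; FORCE is the grip in N (left out, the last holds). Time passes only in rows, so rows that repeat a pose let the fingers close. It gives the time, the measured TCP pose, the force and the opening at its end, in the units of the state.
- ctrl.get_obs(): the state, without advancing time (a new reading comes with each control period).
- vision.read_camera(name): name is "scene" or "side" or "wrist"; returns the picture (420x560x3 uint8, red, green, blue); there is no depth.
- vision.get_calibration(name): a dict with "fx", "fy", "cx", "cy" (pixels), "extrinsics" (4x4, takes a point from world to camera coordinates). Camera axes: x right, y down, z forward; pixel columns grow to the right and rows downward; lengths in m; the calibration is good to about 2 mm. A picture is of the moment at which its call begins: read the wrist's pose just before it. get_calibration takes no time and is no camera call; for the wrist camera it gives the pose at the moment of the call.
- ctrl.job_done(): hands the job in, once; it reports no verdict.
Trained networks look in the newest picture that a camera, given by its name, has taken for a name from the list of things; names that differ only in an ending like _2 or _b are one class to them, and where a whole thing is asked for, a point or a joint stands for the part that bears it (a point fixed in the world has none). Each returns a list of dicts, best first, with "conf" (0 to 1); they miss things now and then, are a little off and sometimes report something else, mostly with a low value. They report only what shows in the picture. A call takes as long as a camera call.
- vision.recognise(thing, camera): "position" ([x, y, z] in m, in world coordinates, good to about 4 mm: the middle of the surface that is visible of it).
The state is a dict: "time": time; "qpos": joint angles; "qvel": joint speeds; "effort": joint torques, N m; "tool_pos": TCP position; "eef_rot": TCP orientation; "force": force on the tool from outside, world axes, zero at the start; "wrist_torque": the same for the moment, N m; "gripper_width": finger opening in m.
Only numpy, scipy, OpenCV 4.12 (cv2) and the standard library are available. Lean on these libraries where they do the work, as an engineer would, in place of code of your own. Each camera call takes 0.05 s, during which the arm holds its last target. There are 200 camera calls.

### The job

The crucible furnace is charged: close it up and start it, only pushing with the fingertips, never gripping or forcing anything. Gently swing the lid round on its post until it is fully home over the furnace mouth, without slamming it, and swing the little sight-hole cover on top of the lid until it is fully home over its hole. Once both are shut, press the round start button on the controller all the way in and let it go, and leave the loose things on the bench where they are.

Things in the scene. Friction and masses are not known exactly. Their poses are not given: they have to be found in the camera images.
- furnace: bench-top crucible furnace, fixed: octagonal stainless shell 240 mm across flats with flats facing its x and y axes and the diagonals, pale firebrick rim 190 mm above the bench round a 144 mm mouth. Origin on the bench under the centre of the mouth, z up. A grey terminal box stands on its +x side to 165 mm out. The upright hinge post (22 mm thick, 270 mm tall) stands 155 mm from the centre in the direction 45 degrees from +x towards +y
- lid (a joint): swing angle of the lid about the upright hinge post, rad. 0 = fully home over the mouth, against a firm stop; grows as the lid is swung aside, clockwise seen from above. It starts between 0.75 and 1.25, stays where it is left and needs 3 to 6 N at the middle of its side. Flat octagonal lid 220 mm across flats, 45 mm thick, 196 to 241 mm above the bench, its centre 155 mm from the hinge axis; shut, its centre is over the mouth. It turns level and is never lifted
- lid_hinge (a point): point on the hinge axis of the lid, 219 mm above the bench, half-way up the lid; it does not move. A dark strap 32 mm wide and 10 mm thick runs from the post over the lid's top (to 251 mm above the bench) to 117 mm from the axis. The post is 270 mm tall
- lid_side (a point): middle of the upright flat (91 mm long, 45 mm high) on the trailing side of the lid, the side to push on to close it; 219 mm above the bench, moves with the lid. In plan it lies 110 mm from the lid's centre, square to the line from the hinge axis to the lid's centre, that is 190 mm from the hinge axis and pushed towards the lid's centre
- lid_handle (a point): middle of the lid's bar handle (20 mm thick, 124 mm long), on the side away from the hinge, 305 mm from the hinge axis and 219 mm above the bench; moves with the lid. Two brackets 104 mm apart carry it
- cover (a joint): swivel angle of the sight-hole cover on the lid, rad. 0 = fully home over the hole, against a firm stop; grows as it is swung aside, counter-clockwise seen from above. It starts between 0.8 and 1.3, stays where it is left and needs about 1 N at its knob. The cover is a pale disc 56 mm wide, its top 257 mm above the bench, on a short arm; the hole, 44 mm wide, is in the middle of the lid
- cover_pivot (a point): point on the upright axis about which the cover swivels, on the lid 62 mm from the lid's centre towards the bar handle; 271 mm above the bench (9 mm above the pivot pin's top); moves with the lid
- cover_knob (a point): middle of the small upright steel knob (16 mm thick, 30 mm tall, 256 to 286 mm above the bench) at the centre of the cover's disc, 62 mm from the cover's pivot; moves with cover and lid. To shut the cover the knob goes round the pivot, clockwise seen from above, to the middle of the lid. This pushes the lid towards its own stop
- controller: dark low controller, fixed, 150 (x) by 170 (y) mm: flat deck 47 mm high on its -x part, a sloping screen rising to about 90 mm on its +x part. Origin on the bench under its centre
- start (a joint): travel of the start button, m: 0 = out, 0.006 = fully in; springs back; about 5 N when fully in. It counts as pressed from 0.004 on
- start_top (a point): centre of the top of the start button: a plain metal button 28 mm across in a round steel collar on the deck, 69 mm above the bench, pressed straight down; the only button on the deck (the two small pilot lamps beside it do not move)
- crucible_mid (a point): loose spare crucible, dark cup 68 mm wide and 75 mm tall, this point half-way up; not to be moved
- tongs_mid (a point): loose steel crucible tongs lying flat, 250 mm long and 10 mm thick, this point at the rivet; not to be moved
- brick_mid (a point): loose white ceramic block 60 by 100 by 45 mm with two holes, this point at its centre; not to be moved
- mould_mid (a point): loose dark ingot mould, open trough 55 by 140 by 38 mm, this point at its centre; not to be moved

How it is judged:
On the way, in this order (a step that is already met when the one before it is completed fails the run):
1. the lid and the sight-hole cover are both fully shut (value of joint lid below 0.035 rad and value of joint cover below 0.1 rad), for 0.2 s.
2. with both shut, the start button is pressed in (all of step 1 and value of joint start above 0.004 m), for 0.05 s.
At the end, for the whole second after the job is handed in: The lid is within 0.035 rad of its stop (about 5 mm at its centre), the sight-hole cover within 0.1 rad of its stop (about 6 mm), the start button has been pressed at least 4 mm in with both shut and is out again (within 2 mm), and the loose things are within 30 mm of where they stood (all of step 1 and value of joint start below 0.002 m); the robot touches nothing.
It fails at once if the lid is slammed: it comes home faster than 1.2 rad/s (value of joint lid below 0.1 rad and velocity of joint lid below -1.2 rad/s).
It fails at once if the furnace, its lid or its cover is forced: more than 60 N from the fingers (contact force between the fingers and furnace above 60 N).
It fails at once if the lid's handle or the cover's knob is gripped between the fingers (contact force between the fingers and furnace above 25 N and ((x of the grasp point in the frame of lid_handle between -0.012 and 0.012 m and y of the grasp point in the frame of lid_handle between -0.07 and 0.07 m and z of the grasp point in the frame of lid_handle between -0.04 and 0.035 m) or (x of the grasp point in the frame of lid_handle between -0.045 and 0.012 m and y of the grasp point in the frame of lid_handle between -0.06 and -0.044 m and z of the grasp point in the frame of lid_handle between -0.04 and 0.035 m) or (x of the grasp point in the frame of lid_handle between -0.045 and 0.012 m and y of the grasp point in the frame of lid_handle between 0.044 and 0.06 m and z of the grasp point in the frame of lid_handle between -0.04 and 0.035 m) or distance between the grasp point and cover_knob below 0.014 m)).
It fails at once if the start button is pressed while the lid or the cover is open (value of joint start above 0.003 m and (value of joint lid above 0.06 rad or value of joint cover above 0.15 rad)).
It fails at once if a loose thing on the bench is lifted or shifted by more than 30 mm (distance of any of crucible_mid, tongs_mid, brick_mid, mould_mid from where it was at the start of the episode above 0.03 m).
It also fails if it takes over 72 s, if anything falls off the work surface, if the arm or the gripper's body presses on something with over 40 N, if the wrist force passes 120 N, or if a joint passes its speed limit or range.

## Working session

There is one attempt and no reset: what is moved stays moved. The work goes in short steps, Python scripts to look and compute and a shell command to move; the robot and the scene stay as the last step left them, time stands still between calls to the robot, and variables do not carry over. Pictures are saved under pics/ and viewed, about 8 in all and at most 12, crops included, and the job is handed in when it is done.

```bash
mkdir -p pics; cat > h.py <<'E'
import numpy as np, cv2
from workcell import ctrl, vision
from scipy.spatial.transform import Rotation as R
def pix(cam,p):
    c=vision.get_calibration(cam);q=np.array(c["extrinsics"])@np.r_[p,1];return q[0]/q[2]*c["fx"]+c["cx"],q[1]/q[2]*c["fy"]+c["cy"]
def ray(cam,u,v,z):
    c=vision.get_calibration(cam);E=np.array(c["extrinsics"]);d=E[:3,:3].T@np.array([(u-c["cx"])/c["fx"],(v-c["cy"])/c["fy"],1]);o=-E[:3,:3].T@E[:3,3];return o+d*(z-o[2])/d[2]
def snap(cam,name):
    im=vision.read_camera(cam);cv2.imwrite(f"pics/{name}.png",im[:,:,::-1]);return im
def tool(v=None):
    o=ctrl.get_obs();q=np.array(o["eef_rot"]);r=R.from_quat(np.r_[q[1:],q[0]]);return np.array(o["tool_pos"]),r
E
python3 - <<'E'
from h import *
np.set_printoptions(precision=4,suppress=True)
a=snap("scene","s0");b=snap("side","d0")
cv2.imwrite("pics/both0.png",np.vstack([a,b])[:,:,::-1]) 
for cam in("scene","side"):
  for t in["furnace","lid_hinge","lid","lid_side","lid_handle","cover","cover_pivot","cover_knob","controller","start_top","crucible_mid","tongs_mid","brick_mid","mould_mid"]:
    r=vision.recognise(t,cam)
    print(cam,t,[(np.round(x["position"],3).tolist(),round(x["conf"],2),np.round(pix(cam,x["position"])).tolist()) for x in r[:2]])
p,r=tool();print(p,r.as_matrix(),ctrl.get_obs()["time"],ctrl.grip_point_offset)
E
```

```text
scene furnace [([0.566, 0.163, 0.192], 0.96, [299.0, 244.0]), ([0.493, 0.2, 0.242], 0.6, [334.0, 227.0])]
scene lid_hinge [([0.563, 0.164, 0.19], 0.64, [300.0, 244.0])]
scene lid [([0.498, 0.202, 0.242], 0.63, [333.0, 228.0])]
scene lid_side [([0.494, 0.202, 0.239], 0.66, [334.0, 228.0])]
scene lid_handle [([0.496, 0.202, 0.243], 0.69, [333.0, 227.0])]
scene cover [([0.446, 0.24, 0.256], 0.56, [360.0, 226.0]), ([0.5, -0.345, 0.068], 0.42, [236.0, 183.0])]
scene cover_pivot [([0.492, 0.204, 0.237], 0.91, [335.0, 229.0]), ([0.565, 0.163, 0.192], 0.43, [299.0, 244.0])]
scene cover_knob [([0.449, 0.238, 0.258], 0.73, [359.0, 225.0])]
scene controller []
scene start_top []
scene crucible_mid [([0.336, -0.236, 0.072], 0.63, [293.0, 185.0])]
scene tongs_mid [([0.38, 0.266, 0.012], 0.79, [375.0, 296.0]), ([0.503, -0.343, 0.068], 0.65, [235.0, 183.0])]
scene brick_mid [([0.713, -0.302, 0.042], 0.69, [181.0, 213.0]), ([0.376, 0.266, 0.013], 0.39, [376.0, 295.0])]
scene mould_mid [([0.584, 0.401, 0.026], 0.7, [344.0, 360.0]), ([0.376, 0.267, 0.011], 0.48, [376.0, 296.0])]
side furnace [([0.528,
[... 459 characters left out ...]
41, -0.371, 0.056], 0.4, [293.0, 334.0])]
side cover_knob [([0.439, 0.219, 0.254], 0.63, [248.0, 146.0]), ([0.703, -0.34, 0.04], 0.33, [354.0, 326.0])]
side controller [([0.544, -0.369, 0.058], 0.92, [294.0, 333.0])]
side start_top [([0.499, -0.354, 0.072], 0.54, [276.0, 326.0])]
side crucible_mid [([0.705, -0.339, 0.042], 0.74, [354.0, 325.0]), ([0.346, -0.231, 0.052], 0.63, [218.0, 296.0])]
side tongs_mid [([0.318, 0.258, 0.006], 0.69, [217.0, 201.0])]
side brick_mid [([0.703, -0.338, 0.045], 0.9, [354.0, 324.0])]
side mould_mid [([0.475, 0.155, 0.243], 0.52, [260.0, 160.0])]
[0.2373 0.6051 0.2313] [[ 0.3651  0.931   0.    ]
 [ 0.931  -0.3651 -0.    ]
 [-0.      0.     -1.    ]] 1.5 0.0187
```

View pics/s0.png

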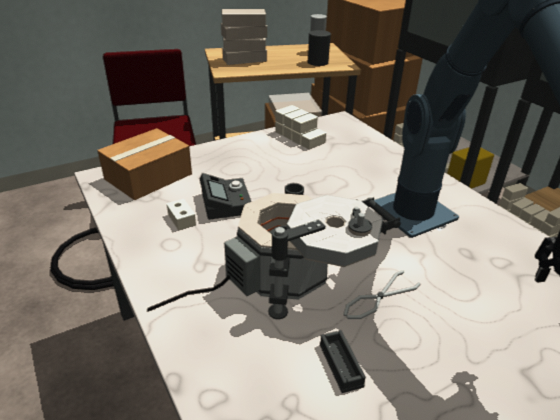

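View pics/d0.png

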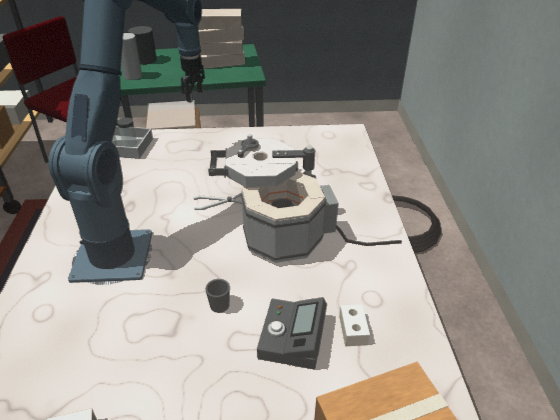

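The scene view shows the lid swung towards the robot: hole about (337,222), knob (355,215), post top (281,232). In the side view the hole is near (261,156), post top (309,151) and start button (277,327). I'll enlarge these for accuracy.

```bash
python3 - <<'E'
import cv2,numpy as np
a=cv2.imread("pics/s0.png")[180:330,220:400];b=cv2.imread("pics/d0.png")[130:260,200:350]
a=cv2.resize(a,(480,400),interpolation=3);b=cv2.resize(b,(461,400),interpolation=3)
cv2.imwrite("pics/c1.png",cv2.resize(np.hstack([a,b]),(800,340)))
cv2.imwrite("pics/ca.png",cv2.resize(cv2.imread("pics/s0.png")[190:320,220:400],(720,520),interpolation=3))
cv2.imwrite("pics/cb.png",cv2.resize(cv2.imread("pics/d0.png")[130:260,200:350],(600,520),interpolation=3))
E
```

```text
(no output)
```

View pics/ca.png

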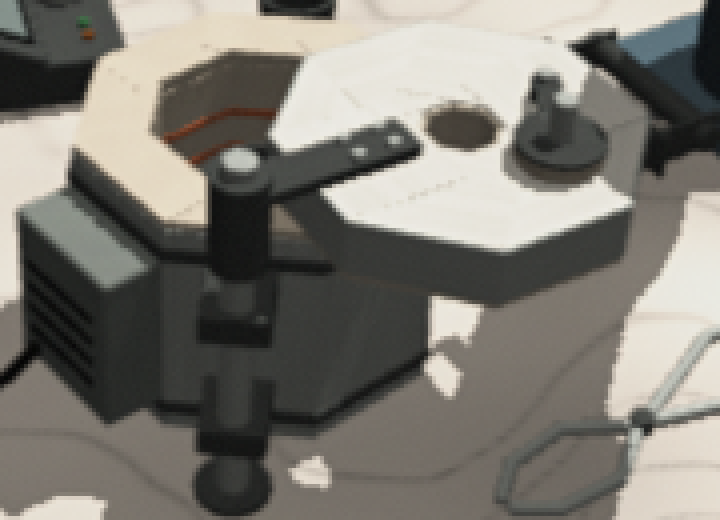

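View pics/cb.png

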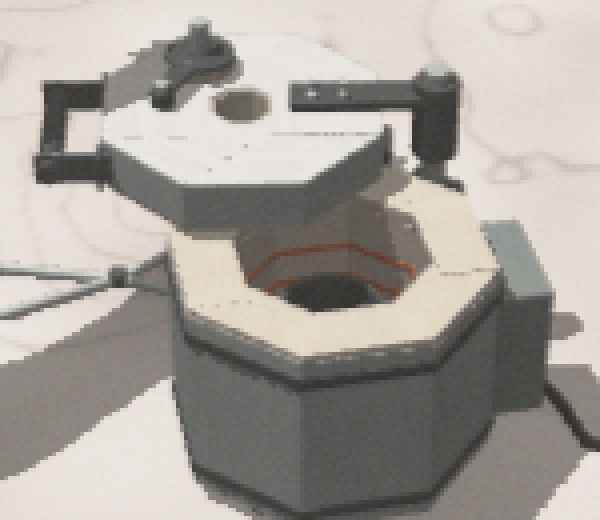

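```bash
python3 - <<'E'
from h import *
np.set_printoptions(precision=4,suppress=True)
P={"post":((280,230),(309.2,148.8),.27),"hole":((335.75,221.75),(260.5,156.2),.241),"knob":((361.5,214.5),(250,135.5),.286),"pin":((356.2,209.5),(240.5,151),.262),"btn":((236,183),(277,326.5),.069)}
Q={}
for k,(s,d,z) in P.items():
    a=ray("scene",*s,z);b=ray("side",*d,z);Q[k]=(a+b)/2;print(k,a,b)
h,c,p,n=[Q[k][:2] for k in("post","hole","pin","knob")]
an=lambda v:np.arctan2(v[1],v[0])
print("r",np.linalg.norm(c-h),"ang",an(c-h),"pin",np.linalg.norm(p-c),an(p-c),"knob r",np.linalg.norm(n-p),an(n-p))
E
```

```text
post [0.6312 0.1806 0.27  ] [0.6298 0.1678 0.27  ]
hole [0.4759 0.184  0.241 ] [0.4769 0.1784 0.241 ]
knob [0.445  0.2373 0.286 ] [0.4457 0.2319 0.286 ]
pin [0.4203 0.1888 0.262 ] [0.4145 0.1791 0.262 ]
btn [ 0.4996 -0.3417  0.069 ] [ 0.5007 -0.3541  0.069 ]
r 0.1542768701301766 ang 3.0960881523544943 pin 0.05908278074070952 3.095448238581134 knob r 0.05785409473689045 1.0665203477981842
```

```bash
python3 -m inch '[[-5,10,0,0,0,0.04],[-16,33,1,0,0,0.1],[-33,66,2,0,0,0.2],[-53,105,4,0,0,0.3],[-74,147,6,0,0,0.4],[-95,190,8,0,0,0.5],[-116,232,9,0,0,0.6],[-136,272,10,0,0,0.7],[-154,308,11,0,0,0.78],[-164,329,11,0,0,0.84]]' 0 20; python3 - <<'E'
from h import *
np.set_printoptions(precision=4,suppress=True)
# fit the furnace rim from side view corners
V=np.array([(303,358),(435,330),(498,268),(462,190),(171,236)])/4.+[200,130]
W=np.array([ray("side",u,v,.19)[:2] for u,v in V]);print(W)
from scipy.optimize import least_squares
f=lambda c:np.linalg.norm(W-c,axis=1)-.13
s=least_squares(f,[.52,.06]);print(s.x,s.fun,np.degrees(np.arctan2(*(W-s.x).T[::-1])))
E
```

```text
time: 2.33
tool_pos: [0.4834, 0.3314, 0.2206]
eef_rot: [-0.0, 0.985, 0.174, 0.0]
force: [1.4, 1.5, 0.7]
gripper_width: -0.0002
[[ 0.5121 -0.0751]
 [ 0.609  -0.0489]
 [ 0.664   0.0219]
 [ 0.6486  0.1244]
 [ 0.4185  0.0754]]
[0.5402 0.0551] [ 0.0032 -0.0053 -0.0019 -0.0013 -0.0066] [-102.1612  -56.5284  -15.033    32.5838  170.5246]
```

```bash
cat > arc.py <<'E'
from h import *
import sys
# print tool-frame rows for finger at lid angle phi (deg), gap mm, tool y along push dir
def rows(phis,gap=0,h=(.631,.174),z=.220,turn=True):
    p,r=tool()
    for f in phis:
        a=np.radians(f);u=np.array([np.cos(a),np.sin(a)]);n=np.array([u[1],-u[0]])
        t=np.array(h)+.155*u+(.121+gap/1000)*n
        d=r.inv().apply(np.r_[t-p[:2],z-p[2]])*1000
        y=r.as_matrix()[:2,1];w=-n
        tw=np.arctan2(y[0]*w[1]-y[1]*w[0],y@w)
        print(f,np.round(d,0),round(-tw,2),np.round(t,3))
rows([float(x) for x in sys.argv[1].split(",")],float(sys.argv[2]) if len(sys.argv)>2 else 0)
E
python3 arc.py 177,182,187,192,197,202,207,212,217,222,225,228,231,234
```

```text
177.0 [-11.  26.   1.] 0.4 [0.483 0.303]
182.0 [-25.  35.   1.] 0.32 [0.472 0.29 ]
187.0 [-39.  46.   1.] 0.23 [0.462 0.275]
192.0 [-52.  57.   1.] 0.14 [0.454 0.26 ]
197.0 [-64.  69.   1.] 0.05 [0.447 0.244]
202.0 [-74.  83.   1.] -0.03 [0.442 0.228]
207.0 [-84.  97.   1.] -0.12 [0.438 0.211]
212.0 [-92. 112.   1.] -0.21 [0.435 0.194]
217.0 [-99. 128.   1.] -0.3 [0.434 0.177]
222.0 [-104.  144.    1.] -0.38 [0.435 0.16 ]
225.0 [-107.  154.    1.] -0.44 [0.436 0.15 ]
228.0 [-109.  164.    1.] -0.49 [0.437 0.14 ]
231.0 [-111.  174.    1.] -0.54 [0.439 0.13 ]
234.0 [-112.  185.    1.] -0.59 [0.442 0.12 ]
```

```bash
python3 -m inch '[[-3,4,1,0,0,0.1],[-7,10,1,0,0,0.2],[-10,18,1,0,0,0.3],[-13,25,1,0,0,0.36],[-18,30,1,0,0,0.34],[-25,35,1,0,0,0.3],[-32,41,1,0,0,0.27],[-39,46,1,0,0,0.23],[-45,51,1,0,0,0.18],[-52,57,1,0,0,0.14]]'; python3 -m inch '[[0,0,0,0,0,0]]'; python3 arc.py 192,195,198,201,204,207,210,213,216,219,222,225,228,231,234; python3 - <<'E'
from h import *
snap("side","d1")
E
```

```text
time: 3.17
tool_pos: [0.4544, 0.2609, 0.22]
eef_rot: [-0.001, 0.994, 0.108, 0.001]
force: [2.0, 4.2, -0.2]
gripper_width: -0.0001
time: 3.25
tool_pos: [0.4539, 0.2592, 0.2202]
eef_rot: [-0.001, 0.994, 0.109, 0.001]
force: [-1.1, -0.0, 0.4]
gripper_width: 0.0001
192.0 [ 1. -1.  0.] 0.01 [0.454 0.26 ]
195.0 [-6.  7.  0.] -0.04 [0.45  0.251]
198.0 [-11.  16.   0.] -0.1 [0.446 0.241]
201.0 [-17.  25.   0.] -0.15 [0.443 0.231]
204.0 [-22.  34.   0.] -0.2 [0.44  0.221]
207.0 [-26.  43.   0.] -0.25 [0.438 0.211]
210.0 [-30.  53.   0.] -0.31 [0.436 0.201]
213.0 [-33.  62.   0.] -0.36 [0.435 0.191]
216.0 [-36.  72.  -0.] -0.41 [0.434 0.181]
219.0 [-38.  82.  -0.] -0.46 [0.434 0.17 ]
222.0 [-40.  93.  -0.] -0.51 [0.435 0.16 ]
225.0 [-41. 103.  -0.] -0.57 [0.436 0.15 ]
228.0 [-42. 113.  -0.] -0.62 [0.437 0.14 ]
231.0 [-42. 123.  -0.] -0.67 [0.439 0.13 ]
234.0 [-42. 134.  -0.] -0.72 [0.442 0.12 ]
```

View pics/d1.png

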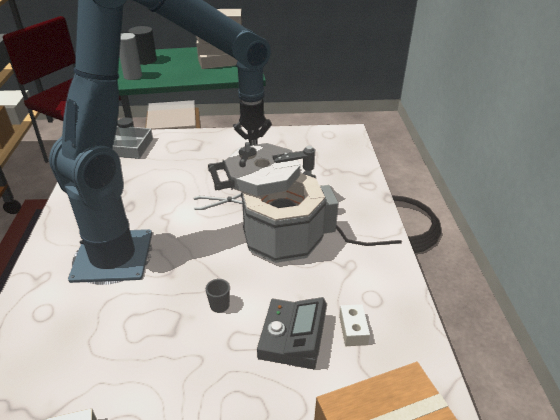

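The lid has moved and now overlaps the mouth, with the gripper behind it at about (250,130). I'll carry on along the arc.

```bash
python3 -m inch '[[-3,3,0,0,0,-0.02],[-8,11,0,0,0,-0.07],[-14,20,0,0,0,-0.12],[-20,29,0,0,0,-0.18],[-24,38,0,0,0,-0.23],[-28,48,0,0,0,-0.28],[-32,57,0,0,0,-0.34],[-34,65,0,0,0,-0.38],[-36,71,0,0,0,-0.41],[-37,77,0,0,0,-0.44]]'; python3 -m inch '[[0,0,0,0,0,0]]'; python3 arc.py 217,219,221,223,225,227,229,231,233,235,237
```

```text
time: 4.13
tool_pos: [0.4341, 0.1776, 0.2204]
eef_rot: [-0.002, 0.946, 0.324, 0.002]
force: [-3.0, 2.9, 4.7]
gripper_width: 0.0003
time: 4.22
tool_pos: [0.434, 0.1767, 0.2206]
eef_rot: [-0.002, 0.946, 0.324, 0.002]
force: [1.6, 0.1, 0.2]
gripper_width: -0.0002
217.0 [ 1. -0.  1.] 0.01 [0.434 0.177]
219.0 [-4.  5.  1.] -0.02 [0.434 0.17 ]
221.0 [-8. 11.  1.] -0.06 [0.435 0.164]
223.0 [-11.  16.   0.] -0.09 [0.435 0.157]
225.0 [-15.  22.   0.] -0.13 [0.436 0.15 ]
227.0 [-18.  28.   0.] -0.16 [0.437 0.143]
229.0 [-22.  34.   0.] -0.2 [0.438 0.136]
231.0 [-25.  40.   0.] -0.23 [0.439 0.13 ]
233.0 [-27.  47.   0.] -0.27 [0.441 0.123]
235.0 [-30.  53.   0.] -0.3 [0.443 0.116]
237.0 [-32.  60.   0.] -0.33 [0.445 0.11 ]
```

```bash
python3 -m inch '[[-2,3,0,0,0,-0.01],[-5,7,0,0,0,-0.03],[-8,11,0,0,0,-0.06],[-10,14,0,0,0,-0.08],[-12,18,0,0,0,-0.1],[-14,20,0,0,0,-0.12],[-16,23,0,0,0,-0.14],[-17,26,0,0,0,-0.15],[-18,28,0,0,0,-0.16],[-18,28,0,0,0,-0.16]]';  python3 arc.py 226,227,228,229,230,231,232,233,234,235; python3 - <<'E'
from h import *
snap("side","d2")
snap("scene","s2")
a=cv2.imread("pics/s2.png")[150:330,180:420];b=cv2.imread("pics/d2.png")[100:280,180:360]
cv2.imwrite("pics/c2.png",np.hstack([cv2.resize(a,(456,342),interpolation=3),cv2.resize(b,(342,342),interpolation=3)]))
E
```

```text
time: 5.05
tool_pos: [0.4367, 0.143, 0.2204]
eef_rot: [-0.001, 0.917, 0.399, 0.001]
force: [-1.5, 0.8, 1.5]
gripper_width: 0.0
226.0 [ 2. -3.  0.] 0.02 [0.436 0.147]
227.0 [ 0. -0.  0.] -0.0 [0.437 0.143]
228.0 [-2.  3.  0.] -0.02 [0.437 0.14 ]
229.0 [-4.  5.  0.] -0.04 [0.438 0.136]
230.0 [-6.  8.  0.] -0.05 [0.439 0.133]
231.0 [-8. 11.  0.] -0.07 [0.439 0.13 ]
232.0 [-10.  14.   0.] -0.09 [0.44  0.126]
233.0 [-12.  17.   0.] -0.11 [0.441 0.123]
234.0 [-13.  20.   0.] -0.12 [0.442 0.12 ]
235.0 [-15.  23.   0.] -0.14 [0.443 0.116]
```

View pics/c2.png

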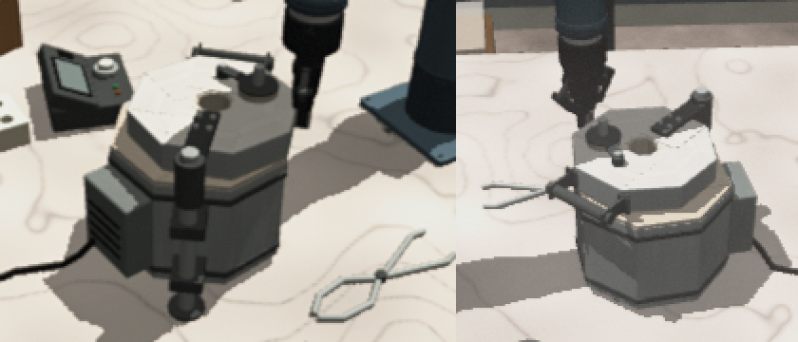

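The lid is nearly over the rim, with a thin crescent of rim left (right panel, about (690,210)). The finger is on the trailing flat. I'll finish in small steps.

```bash
python3 -m inch '[[-2,2,0,0,0,-0.01],[-3,4,0,0,0,-0.03],[-4,6,0,0,0,-0.04],[-6,8,0,0,0,-0.05]]'; python3 -m inch '[[-1,1,0,0,0,0],[-2,2,0,0,0,0],[-2,3,0,0,0,0],[-3,4,0,0,0,0]]';python3 -m inch '[[-1,1,0,0,0,0],[-1,2,0,0,0,0],[-2,3,0,0,0,0]]'
```

```text
time: 5.48
tool_pos: [0.4386, 0.1333, 0.2202]
eef_rot: [-0.001, 0.907, 0.422, 0.001]
force: [-1.0, 3.2, 1.3]
gripper_width: 0.0002
time: 5.82
tool_pos: [0.4398, 0.1284, 0.2202]
eef_rot: [-0.001, 0.907, 0.422, 0.001]
force: [-2.0, 2.7, 0.8]
gripper_width: 0.0003
time: 6.07
tool_pos: [0.4408, 0.1249, 0.2202]
eef_rot: [-0.001, 0.907, 0.422, 0.001]
force: [-1.4, 3.3, 1.5]
gripper_width: -0.0002
```

```bash
python3 -m inch '[[-1,1,0,0,0,0],[-1,2,0,0,0,0],[-2,3,0,0,0,0]]';python3 -m inch '[[-1,1,0,0,0,0],[-1,2,0,0,0,0],[-2,3,0,0,0,0]]';python3 -m inch '[[-1,1,0,0,0,0],[-1,2,0,0,0,0]]'
```

```text
time: 6.32
tool_pos: [0.4414, 0.1225, 0.2202]
eef_rot: [-0.002, 0.907, 0.422, 0.001]
force: [-3.5, 8.8, 1.2]
gripper_width: -0.0
time: 6.57
tool_pos: [0.4414, 0.1223, 0.2203]
eef_rot: [-0.004, 0.906, 0.423, 0.001]
force: [-6.7, 16.0, 2.1]
gripper_width: -0.0001
time: 6.73
tool_pos: [0.4414, 0.1225, 0.2203]
eef_rot: [-0.006, 0.906, 0.424, 0.001]
force: [-7.0, 10.6, 4.1]
gripper_width: 0.0
```

```bash
python3 -m inch '[[0,-8,0,0,0,0],[0,-20,0,0,0,0],[0,-35,-5,0,0,0],[0,-40,-25,0,0,0],[-2,-38,-55,0,0,-0.08],[-10,-25,-85,0,0,-0.18],[-25,-8,-100,0,0,-0.28],[-40,8,-100,0,0,-0.38],[-53,18,-100,0,0,-0.48],[-58,20,-100,0,0,-0.52]]'; python3 - <<'E'
from h import *
p,r=tool();print(p,r.as_matrix().round(3))
a=snap("scene","s3");b=snap("side","d3")
for c in("scene","side"):
  for t in("cover_knob","cover","lid","start_top"):
    print(c,t,[(np.round(x["position"],3).tolist(),round(x["conf"],2)) for x in vision.recognise(t,c)[:2]])
  print(c,"pred knob",pix(c,[.473,.055,.286]),"pivot",pix(c,[.501,0,.262]),"hole",pix(c,[.538,.05,.241]))
a=cv2.imread("pics/s3.png")[150:330,180:420];b=cv2.imread("pics/d3.png")[120:260,190:330]
cv2.imwrite("pics/c3.png",np.hstack([cv2.resize(a,(456,342),interpolation=3),cv2.resize(b,(342,342),interpolation=3)]))
E
```

```text
time: 7.57
tool_pos: [0.4202, 0.0603, 0.3199]
eef_rot: [-0.004, 0.766, 0.643, 0.003]
force: [-0.4, 0.0, -0.4]
gripper_width: 0.0001
[0.42017816 0.06027347 0.3198744 ] [[ 0.174  0.985 -0.002]
 [ 0.985 -0.174  0.01 ]
 [ 0.01  -0.003 -1.   ]]
scene cover_knob [([0.486, 0.059, 0.258], 0.84)]
scene cover [([0.558, 0.083, 0.237], 0.41)]
scene lid [([0.561, 0.081, 0.241], 0.95), ([0.594, 0.122, 0.186], 0.6)]
scene start_top [([0.562, 0.083, 0.244], 0.55)]
scene pred knob (np.float64(309.2460113397152), np.float64(181.0385305487373)) pivot (np.float64(288.713397086767), np.float64(181.68894815149636)) hole (np.float64(285.9978556130129), np.float64(201.2295105671804))
side cover_knob [([0.481, 0.041, 0.255], 0.59)]
side cover [([0.481, 0.043, 0.258], 0.89)]
side lid [([0.536, 0.008, 0.237], 0.92)]
side start_top [([0.551, -0.018, 0.193], 0.38)]
side pred knob (np.float64(260.00454744734026), np.float64(166.12254743068922)) pivot (np.float64(270.47214706697105), np.float64(183.53397682204573)) hole (np.float64(282.22802529838935), np.float64(179.0210268306127))
```

View pics/c3.png

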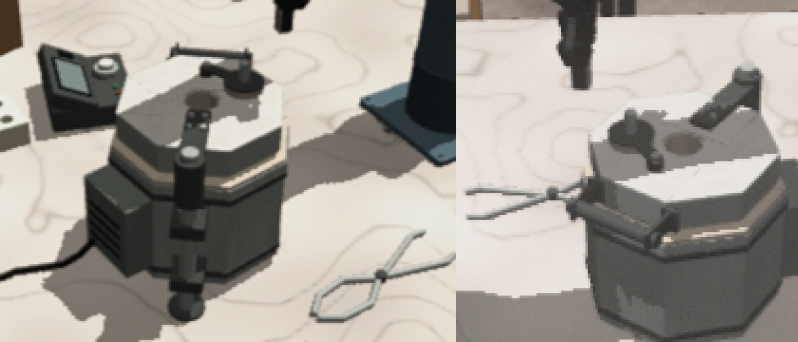

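The lid now sits flush over the furnace. The knob top is near scene pixel (308,185) and side pixel (262,167), within about 4 mm of my prediction. Next I'll lower the finger and push the knob round.

```bash
python3 -m inch '[[0,0,12,0,0,0],[0,0,35,0,0,0],[0,0,50,0,0,0],[1,8,52,0,0,0],[2,18,52,0,0,0],[4,28,52,0,0,0],[5,34,52,0,0,0],[8,41,52,0,0,0],[10,45,52,0,0,0],[13,50,52,0,0,0]]'; python3 - <<'E'
from h import *
p,r=tool();print(p,ctrl.get_obs()["force"])
snap("side","d4");snap("scene","s4")
a=cv2.imread("pics/s4.png")[150:330,180:420];b=cv2.imread("pics/d4.png")[120:260,190:330]
cv2.imwrite("pics/c4.png",np.hstack([cv2.resize(a,(456,342),interpolation=3),cv2.resize(b,(342,342),interpolation=3)]))
E
```

```text
time: 8.9
tool_pos: [0.4717, 0.0694, 0.2678]
eef_rot: [-0.005, 0.766, 0.643, 0.003]
force: [-1.2, 0.7, 0.5]
gripper_width: 0.0004
[0.47171617 0.06940954 0.26775319] [-1.15278521  0.71335638  0.54437277]
```

View pics/c4.png

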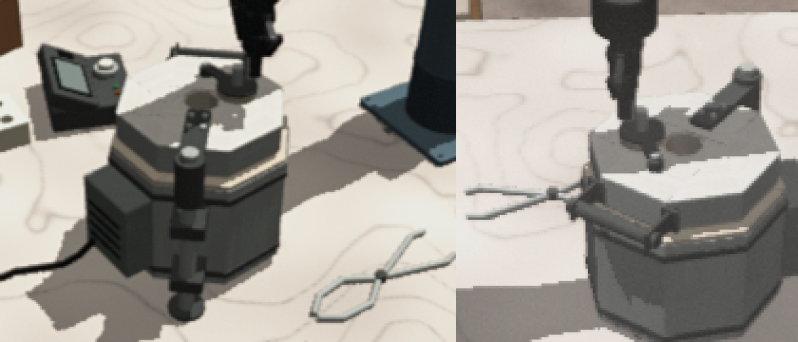

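Contact is made: in the side view the knob has moved from about (632,115) to (642,110), with the finger behind it. I'll continue.

```bash
python3 -m inch '[[-1,4,0,0,0,0],[-3,9,0,0,0,0],[-3,14,0,0,0,0],[-3,19,0,0,0,0],[-3,24,0,0,0,0],[-3,29,0,0,0,0],[-4,34,0,0,0,0],[-5,39,0,0,0,0],[-6,42,0,0,0,0],[-6,43,0,0,0,0]]'; python3 -m inch '[[-1,1,0,0,0,0],[-1,3,0,0,0,0],[-2,4,0,0,0,0]]'; python3 -m inch '[[-1,1,0,0,0,0],[-1,2,0,0,0,0],[-1,3,0,0,0,0]]'
```

```text
time: 9.83
tool_pos: [0.5141, 0.0553, 0.2674]
eef_rot: [-0.005, 0.766, 0.643, 0.003]
force: [-0.8, -0.8, 0.6]
gripper_width: -0.0001
time: 10.08
tool_pos: [0.5178, 0.0525, 0.2673]
eef_rot: [-0.005, 0.766, 0.643, 0.003]
force: [-0.8, 1.1, 0.3]
gripper_width: -0.0001
time: 10.33
tool_pos: [0.5202, 0.0506, 0.2672]
eef_rot: [-0.005, 0.766, 0.643, 0.002]
force: [-4.3, 0.3, 1.4]
gripper_width: 0.0002
```

```bash
python3 -m inch '[[0,1,0,0,0,0],[-1,2,0,0,0,0]]'; python3 -m inch '[[0,1,0,0,0,0],[-1,2,0,0,0,0]]'; python3 -m inch '[[0,1,0,0,0,0],[0,2,0,0,0,0]]'
```

```text
time: 10.5
tool_pos: [0.5203, 0.0505, 0.2671]
eef_rot: [-0.007, 0.766, 0.643, 0.001]
force: [-9.5, 5.0, 7.5]
gripper_width: 0.0
time: 10.67
tool_pos: [0.5203, 0.0505, 0.267]
eef_rot: [-0.009, 0.766, 0.643, 0.0]
force: [-9.5, 5.2, 7.8]
gripper_width: -0.0001
time: 10.83
tool_pos: [0.5203, 0.0508, 0.2669]
eef_rot: [-0.01, 0.765, 0.644, -0.001]
force: [-11.8, 1.2, 9.7]
gripper_width: 0.0
```

Firm resistance at the expected home position, so the cover is closed. I'll retreat, rise and travel to above the controller.

```bash
python3 -m inch '[[0,-8,0,0,0,0],[0,-20,-2,0,0,0],[0,-35,-10,0,0,0],[0,-40,-30,0,0,0],[0,-40,-50,0,0,0],[-10,-38,-63,0,0,0],[-35,-32,-63,0,0,0.05],[-70,-26,-63,0,0,0.1],[-108,-20,-63,0,0,0.17],[-145,-14,-63,0,0,0.25]]'; python3 - <<'E'
from h import *
p,r=tool();print(p)
d=np.array([.5,-.348,.15])-p;print((r.inv().apply(d)*1000).round(),r.as_matrix().round(3))
E
```

```text
time: 11.67
tool_pos: [0.4821, -0.0918, 0.329]
eef_rot: [-0.01, 0.84, 0.542, -0.002]
force: [1.4, 0.6, 0.4]
gripper_width: -0.0001
[ 0.48210638 -0.09177546  0.32896231]
[-227.  125.  175.] [[ 0.412  0.911 -0.014]
 [ 0.911 -0.412  0.014]
 [ 0.008 -0.018 -1.   ]]
```

```bash
python3 -m inch '[[-10,5,0,0,0,0],[-35,19,5,0,0,0],[-68,38,20,0,0,0],[-102,56,45,0,0,0],[-134,74,72,0,0,0],[-165,91,100,0,0,0],[-193,106,130,0,0,0],[-212,117,155,0,0,0],[-223,123,170,0,0,0],[-227,125,175,0,0,0]]'; python3 - <<'E'
from h import *
np.set_printoptions(precision=4,suppress=True)
p,r=tool();print(p)
snap("wrist","w5");snap("side","d5");snap("scene","s5")
for c in("wrist","side","scene"):
  for t in ("start_top","lid","cover_knob"): print(c,t,[(np.round(x["position"],3).tolist(),round(x["conf"],2),np.round(pix(c,x["position"])).tolist()) for x in vision.recognise(t,c)[:2]])
a=cv2.imread("pics/s5.png")[150:290,180:380];b=cv2.imread("pics/d0.png")[290:370,240:340]
w=cv2.imread("pics/w5.png")
cv2.imwrite("pics/c5.png",np.hstack([cv2.resize(w,(400,300)),np.vstack([cv2.resize(a,(400,280),interpolation=3),cv2.resize(b,(400,320),interpolation=3)])[:300] if 0 else cv2.resize(b,(375,300),interpolation=3)]))
d=cv2.imread("pics/d5.png")[120:260,190:330];cv2.imwrite("pics/c6.png",np.hstack([cv2.resize(a,(457,320),interpolation=3),cv2.resize(d,(320,320),interpolation=3)]))
E
```

```text
time: 12.5
tool_pos: [0.4972, -0.3496, 0.1469]
eef_rot: [-0.011, 0.841, 0.541, -0.004]
force: [-0.2, -0.0, -0.0]
gripper_width: 0.0001
[ 0.4972 -0.3496  0.1469]
wrist start_top [([0.494, -0.348, 0.071], 0.63, [270.0, 211.0])]
wrist lid []
wrist cover_knob []
side start_top [([0.498, -0.352, 0.074], 0.57, [276.0, 325.0])]
side lid [([0.619, 0.051, 0.238], 0.64, [309.0, 179.0])]
side cover_knob [([0.541, -0.372, 0.057], 0.68, [293.0, 334.0]), ([0.614, 0.051, 0.238], 0.38, [307.0, 179.0])]
scene start_top [([0.559, 0.084, 0.24], 0.28, [286.0, 210.0])]
scene lid [([0.564, 0.08, 0.241], 0.65, [283.0, 210.0])]
scene cover_knob [([0.546, 0.057, 0.256], 0.93, [285.0, 198.0]), ([0.503, -0.344, 0.069], 0.15, [235.0, 183.0])]
```

View pics/c5.png

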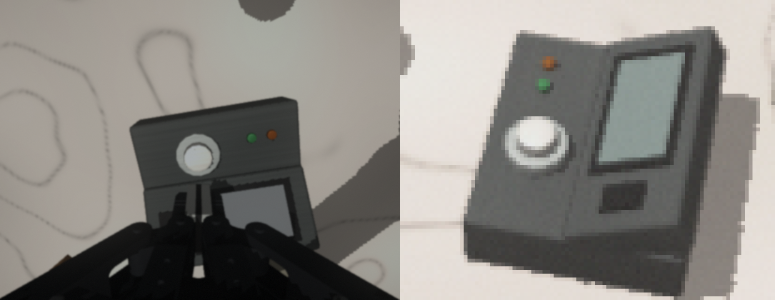

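View pics/c6.png

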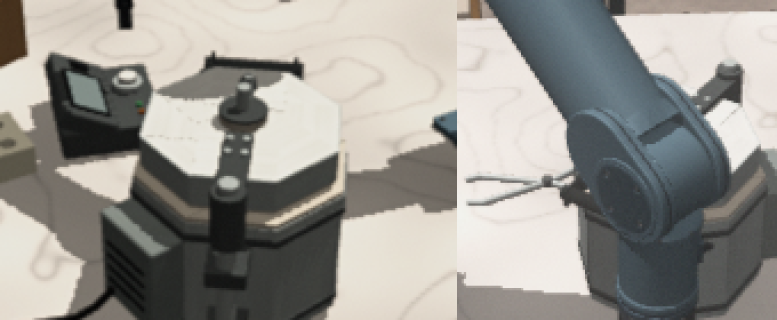

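The cover now sits over the hole on the strap line, and the lid is shut. In the wrist view the button top is at about (277,220) in full-frame pixels.

```bash
python3 - <<'E'
from h import *
b=ray("wrist",277,220,.069);print(b,ray("side",200+0+77.2-0,326.3,.069) if 0 else ray("side",240+137/3.75,290+133/3.75,.069))
p,r=tool();t=np.array([b[0],b[1],.075]);print((r.inv().apply(t-p)*1000).round(1))
E
```

```text
[ 0.5014813  -0.34718501  0.069     ] [ 0.49968401 -0.35078873  0.069     ]
[-0.1  2.2 75.4]
```

```bash
python3 -m inch '[[0,1,10,0,0,0],[0,2,28,0,0,0],[0,2,46,0,0,0],[0,2,60,0,0,0],[0,2,68,0,0,0],[0,2,72,0,0,0],[0,2,72,0,0,0]]'; python3 -m inch '[[0,0,2,0,0,0],[0,0,4,0,0,0],[0,0,6,0,0,0],[0,0,8,0,0,0]]'; python3 -m inch '[[0,0,1,0,0,0],[0,0,2,0,0,0],[0,0,3,0,0,0]]'
```

```text
time: 13.68
tool_pos: [0.5008, -0.3469, 0.0775]
eef_rot: [-0.01, 0.84, 0.542, -0.002]
force: [0.3, 0.6, 0.5]
gripper_width: 0.0002
time: 14.02
tool_pos: [0.501, -0.347, 0.0699]
eef_rot: [-0.01, 0.84, 0.542, -0.002]
force: [-0.9, 0.2, -0.5]
gripper_width: -0.0003
time: 14.27
tool_pos: [0.5011, -0.3469, 0.0671]
eef_rot: [-0.01, 0.84, 0.542, -0.002]
force: [-1.0, -0.1, 1.7]
gripper_width: -0.0002
```

```bash
python3 -m inch '[[0,0,1,0,0,0],[0,0,3,0,0,0],[0,0,4,0,0,0]]'; python3 -m inch '[[0,0,1,0,0,0],[0,0,3,0,0,0],[0,0,3,0,0,0]]'
```

```text
time: 14.52
tool_pos: [0.501, -0.3469, 0.0631]
eef_rot: [-0.01, 0.84, 0.542, -0.002]
force: [-1.8, 1.4, 7.0]
gripper_width: 0.0003
time: 14.77
tool_pos: [0.5012, -0.347, 0.0627]
eef_rot: [-0.01, 0.84, 0.542, -0.001]
force: [-7.3, 6.0, 26.8]
gripper_width: 0.0001
```

The button has bottomed at 6.3 mm of travel. I'll release it, clear off and check.

```bash
python3 -m inch '[[0,0,-5,0,0,0],[0,0,-15,0,0,0],[0,0,-35,0,0,0],[0,0,-65,0,0,0],[0,0,-95,0,0,0],[0,0,-120,0,0,0],[0,0,-140,0,0,0],[0,0,-150,0,0,0],[0,0,-150,0,0,0],[0,0,-150,0,0,0]]'; python3 - <<'E'
from h import *
snap("scene","s7");snap("side","d7")
for c in("scene","side"):
  for t in("cover_knob","crucible_mid","tongs_mid","brick_mid","mould_mid","start_top"):
    print(c,t,[(np.round(x["position"],3).tolist(),round(x["conf"],2)) for x in vision.recognise(t,c)[:1]])
a=cv2.imread("pics/s7.png")[150:400,140:440];b=cv2.imread("pics/d7.png")[120:370,180:380]
cv2.imwrite("pics/c7.png",np.hstack([cv2.resize(a,(480,400),interpolation=3),cv2.resize(b,(320,400),interpolation=3)]))
E
```

```text
time: 15.6
tool_pos: [0.503, -0.3491, 0.2122]
eef_rot: [-0.01, 0.84, 0.542, -0.001]
force: [-0.8, -0.3, -0.7]
gripper_width: 0.0001
scene cover_knob [([0.548, 0.058, 0.258], 0.82)]
scene crucible_mid []
scene tongs_mid [([0.374, 0.264, 0.015], 0.71)]
scene brick_mid [([0.712, -0.299, 0.041], 0.76)]
scene mould_mid [([0.585, 0.402, 0.026], 0.69)]
scene start_top []
side cover_knob []
side crucible_mid [([0.346, -0.234, 0.051], 0.66)]
side tongs_mid [([0.315, 0.26, 0.006], 0.63)]
side brick_mid [([0.704, -0.338, 0.041], 0.64)]
side mould_mid []
side start_top [([0.496, -0.354, 0.074], 0.67)]
```

View pics/c7.png

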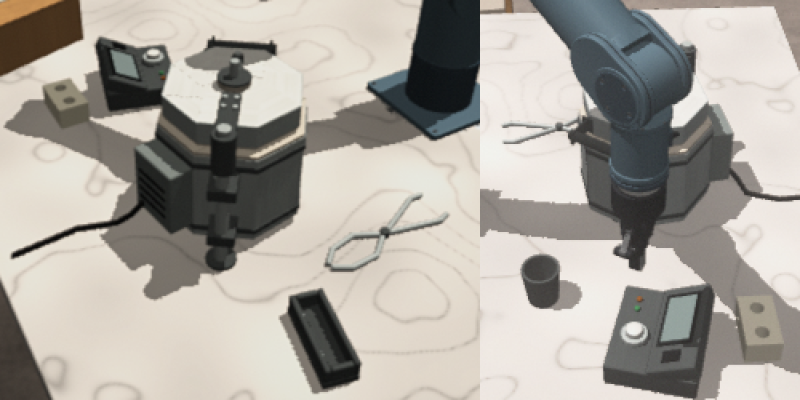

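Lid and cover are shut, the button is out, and the loose things are where they were. Handing in.

```bash
python3 -c "
from workcell import ctrl
print(ctrl.job_done())"
```

```text
the job is handed in; nothing more can be done
None
```

The furnace is closed and started, and the job was handed in at about 15.6 s of the 72 s allowed; no verdict was reported.

- **Lid:** I pushed it round on its side flat with the shut fingertips, slowing towards the end. It came up firm on its stop at about 17 N, where the fitted furnace position said home should be.
- **Cover:** I pushed it round by its knob until it stopped firm at about 12–15 N, with the knob within about 3 mm of the computed home position. The last scene picture shows it over the middle of the lid.
- **Start button:** I pressed it until it stopped about 6 mm in, at about 28 N total, then let it go. It looks fully out in the last picture.
- **Loose things:** crucible, tongs, brick and mould were each found within 7 mm of their first readings in at least one camera, which is inside the networks' own error.
- **End state:** the arm stands 14 cm above the button, touching nothing.

**Gaps in the last checks:**
- The scene camera's network missed the crucible and the start button.
- The side camera's network missed the mould, and it missed the cover knob because the arm hid it.
- The scene network put the knob 8–10 mm from my computed home position. It had been off by a similar amount before the cover was moved, so I trusted the contact with the stop and the picture instead.

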